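# Grip the quartz prism square in the twin-knob lens vice

## Task

Clamp the smoky quartz prism in the vice: wind the two knobs clockwise in turn, a little at a time, so that the metal jaw bar stays nearly square, pushes the prism home onto the cork pad and grips it with about 14 newtons by feel (never over 25). Work by the knobs alone, without touching the bar or the prism, leave the other things where they are, and let go at the end with the bar square and the prism held flat on the bed.

Things in the scene. Friction and masses are not known exactly. Their poses are not given: they have to be found in the camera images.
- vice: Fixed lens vice: grey bed 215 x 310 x 15 mm, yawed up to 0.35 rad. Origin: underside; the bed reaches x -90..125 mm. x points across the bed from the knobs to the fence, y to the left-hand knob, z up. Two aluminium pillars (60 x 64 mm, tops 45 mm above the shelf) carry the knobs on upright axes at x = -50, y = +120 and -120 mm; low guides at the bar's ends.
- jaw: Loose metal jaw bar lying on the bed before the rods, 18 mm thick, 290 mm long in y, 30 mm high, 420 g. Origin: under the middle of its gripping (+x) face, on the bed; axes as the vice's when square. Each knob drives a round-nosed push rod against the bar's back on that knob's y: 16 mm per rad, so 1 rad of one skews the bar 0.067 rad. Never skew it over 0.09 rad (knobs 1.3 rad apart).
- prism: Smoky quartz prism, dark, loose on the bed between bar and pad: upright six-sided block, 34 mm thick in x, 34 mm high, its two parallel flat faces 60 mm long in y (pointed ends, 94 mm over all), about 260 g. Origin: middle of its underside; x points to the fence, out of line by up to 0.1 rad at the start.
- knob_left (a joint): Turn of the left-hand (vice +y) knob in rad, 0 to 3.4, grows clockwise seen from above and pushes its rod out to the fence; starts at 0 to 0.3. At 0 the rod's nose is at vice x = -18 mm. Rubbing friction of 0.2 to 0.24 N m opposes turning either way, loaded or not, and holds the knob where it is left under grips up to about 20 N.
- knob_right (a joint): Turn of the right-hand knob, all as knob_left. Feel: a rod's push loads its knob by 0.016 N m per newton, against winding on. Winding on takes load + friction, winding back friction - load; held still, any torque between. The rods share the grip (each 30 to 70 percent): at 14 N each knob is loaded by about 0.11 N m. Sliding bar and prism takes 1 to 2 N a rod.
- knob_left_grip (a point): On the axis of the left-hand knob, 82 mm above the shelf: put the TCP here. The knob is a black disc of 48 mm with an upright bar across it, 46 mm long, 14 mm thick, from 7 mm above this point to 23 mm below it (disc top). At 0 the bar lies along the vice's x; it turns with the knob, this point's x axis along it.
- knob_right_grip (a point): The same for the right-hand knob.
- tin: Black lacquered tin, 78 x 108 x 47 mm, loose, to be left alone. Origin: middle of its underside.
- beech: Pale beech polishing block, 50 x 110 x 35 mm, loose, to be left alone. Origin: middle of its underside.
- weight: Brass weight, an upright cylinder 56 mm across and 50 mm high, loose, to be left alone. Origin: middle of its underside.
- pad_mark (a point): Mark on the bed, vice x = 64 mm: nominal face of the sprung cork pad (90 mm long in y, 2..32 mm above the bed) that the fence carries (aluminium, 130 mm long, 36 mm high, on the bed). The fence was clamped down by hand: the pad's real face is up to 5 mm nearer or farther in vice x, unmeasured. The pad yields 1 mm for every 7 N, 4.5 mm at most.
There are look-alikes about, which are no part of the job. Of the things like the prism, leave any that is pink or purple; of the rest the smaller one is meant.

How it is judged:
At the end, for the whole second after the job is handed in: The jaw bar grips the prism against the cork pad with 9 to 19 N by itself, the bar is within 0.03 rad of square to the vice, and the prism stands flat (within 0.05 rad) and at rest (contact force between jaw and prism between 9 and 19 N and angle between the x axis of jaw and the x axis of vice, either way round below 0.03 rad and angle between prism's own z axis and vertical below 0.05 rad and linear speed of prism below 0.005 m/s); the robot touches nothing.
It fails at once if the grip on the prism exceeds 25 N (contact force between jaw and prism above 25 N).
It fails at once if the jaw bar skews more than 0.09 rad from square (angle between the x axis of jaw and the x axis of vice, either way round above 0.09 rad).
It fails at once if the robot touches the jaw bar or the prism (contact force between any of the arm, the fingers and jaw above 0.5 N or contact force between any of the arm, the fingers and prism above 0.5 N).
It fails at once if the tin, the beech block or the brass weight is moved more than 15 mm (distance of any of tin, beech, weight from where it was at the start of the episode above 0.015 m).
It also fails if it takes over 72 s, if anything falls off the work surface, if the arm or the gripper's body presses on something with over 40 N, if the wrist force passes 120 N, or if a joint passes its speed limit or range.

## Robot

A 7-joint arm with a two-finger parallel gripper is mounted at the origin on the work surface. World frame = base frame: x ahead of the robot, y to its left, z up, the work surface at z = 0. Lengths are in m, angles in rad, forces in N, time in s.
With the tool pointing down it reaches from about 0.4 to 0.85 m from the base axis. Payload 6.9 kg.
Tool frame: the origin (TCP) lies between the finger pads, 19 mm behind the fingertips; this is the grasp point; z points along the fingers, y is the line along which they close (so a half turn about z gives the same grasp; the last joint's range is limited). The gripper opens to 85 mm and grips with 20 to 120 N. Pads are 22 mm wide; open, the fingers measure 114 mm over their backs; the gripper's body (76 mm by 85 mm) begins 54 mm behind the grasp point. The pads swing forward as they close: fully open they stand 13 mm farther back than shut.
Start: joints at [-1.171, 0.507, -0.238, 1.5, 0.126, 1.149, -0.155], TCP at [0.181, 0.598, 0.25] pointing down, gripper open.
Joint ranges: [-3.08, 3.08], [-0.24, 2.05], [-1.43, 1.35], [0, 2.5], [-1.52, 4.66], [0.17, 1.96], [-2.89, 2.89]. Speed limits (rad/s): [2.39, 2.39, 3.14, 3.14, 3.14, 3.14, 3.14].

## Interface

Orientations are given as a unit quaternion [w, x, y, z].
In Python, from station import ctrl, get_state, vision, ticket, models gives the robot as it stands. Calls block until the motion is done:
- ctrl.movep(position, orientation): joint-space move of the TCP to a pose.
- ctrl.movel(position, frame=None, max_speed=0.15): straight line of the TCP; frame=None keeps the orientation; max_speed is the mean speed in m/s.
- ctrl.set_joints(angles): joint-space move.
- ctrl.ungrasp() and ctrl.close_gripper(force=None): open the fingers fully, or close them until they stop; force is the grip in N (None keeps the last).
- ctrl.pause(seconds).
- ctrl.ik(position, orientation): joint angles nearest the present ones, or None.
- get_state(): the state.
- vision.grab_frame(name): name is "scene" or "top" or "wrist"; returns (picture, depth): 480x640x3 uint8, blue, green, red; 480x640 float32, m along the optical axis (not along the pixel's ray), 0 where there is no reading.
- vision.camera_info(name): a dict with "mtx" (3x3 intrinsics, pixels), "R" (3x3) and "t" (3): a world point X has camera coordinates R X + t; the wrist camera has in their place "hand_eye" (4x4, takes a point from camera to tool coordinates, whose origin is the TCP and whose axes are the flange's). Camera axes: x right, y down, z forward; pixel columns grow to the right and rows downward; lengths in m; the calibration is good to about 2 mm. The wrist camera is an equidistant fisheye: a pixel r from the principal point sees the ray r / f radians off the axis. A picture is of the moment at which its call begins: read the wrist's pose just before it. camera_info takes no time and is no camera call.
A pose or a line that the arm cannot do raises ctrl.Unreachable and nothing moves.
- ticket.close_job(): hands the job in; it is judged then, once.
Trained networks look in the newest picture that a camera, given by its name, has taken for a name from the list of things; names that differ only in an ending like _2 or _b are one class to them, and where a whole thing is asked for, a point or a joint stands for the part that bears it (a point fixed in the world has none). Each returns a list of dicts, best first, with "p" (0 to 1); they miss things now and then, are a little off and sometimes report something else, mostly with a low value. They report only what shows in the picture. A call takes as long as a camera call. They do not tell look-alikes from the thing itself.
- models.recognise(camera, target): "point" ([column, row] in pixels, amid what is visible of it).
- models.masks_of(camera, target): "mask" (480x640 bool, what is visible of it) and "point" ([column, row] in pixels, amid what is visible of it).
The state is a dict: "time": time; "qpos": joint angles; "qd": joint speeds; "tau": joint torques, N m; "tcp_pos": TCP position; "eef_rot": TCP orientation; "contact_force": force on the tool from outside, world axes, zero at the start; "wrist_torque": the same for the moment, N m; "width": finger opening in m; "gripper_force": force on a finger pad.
Only numpy, scipy, OpenCV 4.12 (cv2) and the standard library are available. Lean on these libraries where they do the work, as an engineer would, in place of code of your own. Each camera call takes 0.05 s, during which the arm holds its last target. There are 200 camera calls.

## Working session

There is one attempt and no reset: what is moved stays moved. The work goes in short steps, each a Python script; the robot and the scene stay as the last script left them, time stands still between calls to the robot, and variables do not carry over. Pictures are saved under pics/ and viewed, at most 10 in all, crops included, and the job is handed in when it is done.

```bash
ls; mkdir -p pics
python3 - <<'E'
from station import ctrl,get_state,vision,models
import cv2,numpy as np
print(get_state())
for c in ("top","scene"):
    p,d=vision.grab_frame(c); cv2.imwrite(f"pics/{c}0.png",p); np.save(f"{c}0.npy",d)
    i=vision.camera_info(c); print(c,i["mtx"].tolist(),np.round(i["R"],3).tolist(),np.round(i["t"],3).tolist())
    for n in ("knob_left_grip","jaw","prism","vice"):
        print(n,[(np.round(r["point"]).tolist(),round(r["p"],2)) for r in models.recognise(c,n)])
E
```

```text
pics
{'time': 0.0, 'qpos': array([-1.17151433,  0.50836232, -0.23753201,  1.50110327,  0.12567916,
        1.14892251, -0.1547875 ]), 'qd': array([ 9.36093289e-05, -3.65504340e-04,  1.06202215e-03,  1.19126993e-04,
       -3.91528452e-04,  1.96434570e-05, -2.04438459e-03]), 'tau': array([ 5.81453332e-04, -6.20592713e+01, -2.18649320e+00, -2.49646622e+01,
        1.26796847e-02,  1.19190069e-02, -8.47516276e-06]), 'tcp_pos': array([0.18091481, 0.59775876, 0.24912489]), 'eef_rot': array([-1.27712855e-04,  1.46351298e-01,  9.89232268e-01, -8.95021884e-04]), 'contact_force': array([ 0.19696657, -0.39469436, -0.29876764]), 'wrist_torque': array([-0.01804637,  0.04086868,  0.00147941]), 'gripper_force': 0.0, 'width': 0.08583107682162239}
top [[506.668164678669, 0.0, 317.03768305430583], [0.0, 506.668164678669, 246.557634096831], [0.0, 0.0, 1.0]] [[-0.008, -1.0, -0.019], [-0.996, 0.009, -0.093], [0.093, 0.018, -0.996]] [0.023, 0.495, 1.186]
knob_left_grip [([262.0, 226.0], 0.9)]
jaw [([315.0, 226.0], 0.57)]
prism [([269.0, 320.0], 0.92), ([319.0, 210.0], 0.75), ([208.0, 231.0], 0.67), ([439.0, 178.0], 0.62)]
vice [([313.0, 229.0], 0.56)]
scene [[535.6985154568544, 0.0, 330.939863526236], [0.0, 535.6985154568544, 238.13942636173775], [0.0, 0.0, 1.0]] [[0.711, 0.703, -0.011], [0.595, -0.611, -0.522], [-0.374, 0.365, -0.853]] [-0.346, -0.242, 1.571]
knob_left_grip [([387.0, 221.0], 0.55)]
jaw [([352.0, 259.0], 0.86)]
prism [([367.0, 270.0], 0.95), ([299.0, 369.0], 0.95), ([415.0, 201.0], 0.92), ([324.0, 185.0], 0.6), ([452.0, 159.0], 0.17)]
vice [([346.0, 271.0], 0.96)]
```

View pics/top0.png

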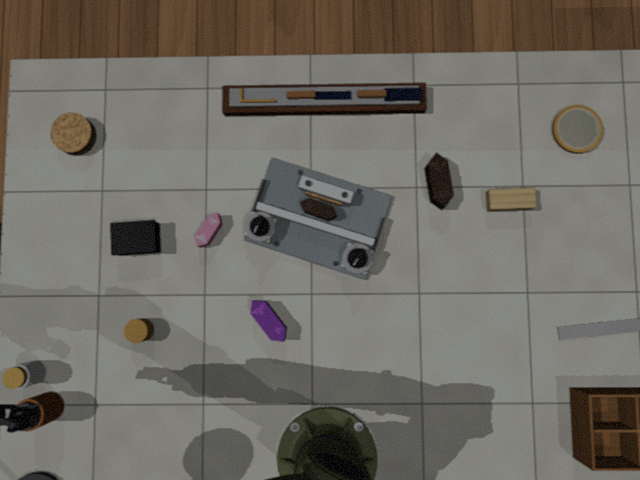

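View pics/scene0.png

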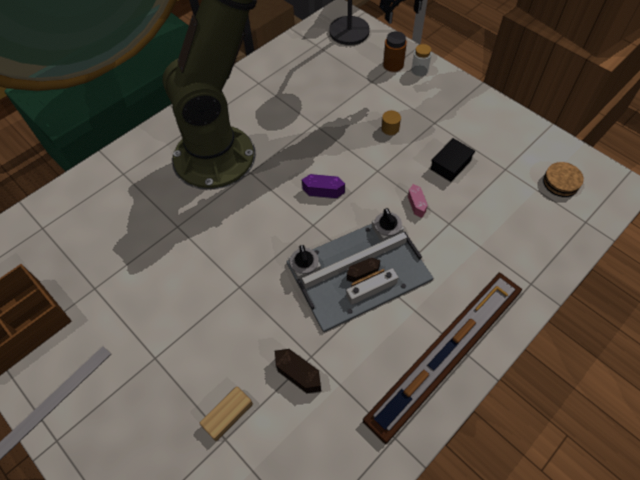

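Both pictures show the vice with the dark prism between bar and pad at top (319,210). The left knob is at (261,226) and the right at (358,258). The big dark look-alike is outside at (439,180), and there is open space around both knobs. Next I'll measure in 3D.

```bash
cat > h.py <<'E'
import numpy as np,cv2
from station import ctrl,get_state,vision,ticket,models
def cloud(c,d):
    i=vision.camera_info(c);K=i["mtx"];v,u=np.mgrid[:480,:640]
    P=np.stack([(u-K[0][2])/K[0][0]*d,(v-K[1][2])/K[1][1]*d,d],-1)
    return (P-np.array(i["t"]))@np.array(i["R"])
E
python3 - <<'E'
from h import *
for c in ("top","scene"):
    d=np.load(f"{c}0.npy");W=cloud(c,d)
    print(c,"table z",np.median(W[...,2][(d>0)&(abs(W[...,2])<.03)]))
    # region around vice
    m=(d>0)&(abs(W[...,0]-.5)<.25)&(abs(W[...,1]-.0)<.25)
    bed=m&(abs(W[...,2]-.015)<.004)
    if c=="top":
        # bed mask: connected region >8mm
        n,l,s,cen=cv2.connectedComponentsWithStats(((W[...,2]>.008)&(d>0)).astype(np.uint8))
        k=l[226,290] or l[240,300]; print(k,s[k])
        q=W[l==k]; r=cv2.minAreaRect(q[:,:2].astype(np.float32)*1000); print(r)
    from scipy.cluster.vq import kmeans2
    q=W[m&(W[...,2]>.075)&(W[...,2]<.1)]
    print(len(q))
    if len(q)>4:
        for g in (q[q[:,1]>np.mean(q[:,1])],q[q[:,1]<=np.mean(q[:,1])]):
            C=g.mean(0);w,V=np.linalg.eigh(np.cov(g[:,:2].T)); print(len(g),C.round(4),(w**.5*1e3).round(1),np.degrees(np.arctan2(V[1,1],V[0,1])).round(1))
    q=W[m&(W[...,2]>.052)&(W[...,2]<.1)]
    for g in (q[q[:,1]>np.mean(q[:,1])],q[q[:,1]<=np.mean(q[:,1])]): print("disc",len(g),g.mean(0).round(4),np.ptp(g,0).round(3))
E
```

```text
top table z 0.0005508095847643885
63 [  244   157   148   123 11336]
((567.4784545898438, 16.659255981445312), (310.5506286621094, 216.0777130126953), 71.40628814697266)
263
138 [0.5404 0.1512 0.0876] [ 4.4 13. ] 156.4
125 [ 0.4645 -0.0752  0.0888] [ 4.  13.1] 147.1
disc 571 [0.5557 0.1307 0.0643] [0.153 0.158 0.042]
disc 727 [ 0.516  -0.0578  0.0615] [0.26  0.274 0.042]
scene table z -0.0012905269631983286
217
112 [0.5432 0.1498 0.0851] [ 4.4 13.9] 157.3
105 [ 0.4675 -0.0771  0.086 ] [ 3.9 14. ] 146.2
disc 367 [0.5565 0.1337 0.0661] [0.149 0.157 0.04 ]
disc 421 [ 0.5008 -0.0663  0.0639] [0.22  0.135 0.04 ]
```

```bash
cat >> h.py <<'E'
def wcloud():
    s=get_state();p,d=vision.grab_frame("wrist");i=vision.camera_info("wrist");K=np.array(i["mtx"])
    v,u=np.mgrid[:480,:640];x=(u-K[0,2])/K[0,0];y=(v-K[1,2])/K[1,1];r=np.hypot(x,y)+1e-9
    t=np.tan(np.minimum(r,1.45));P=np.stack([x/r*t*d,y/r*t*d,d,np.ones_like(d)],-1)@np.array(i["hand_eye"]).T
    R=Ro.from_quat(s["eef_rot"][[1,2,3,0]]).as_matrix()
    return p,d,P[...,:3]@R.T+s["tcp_pos"]
def knobfit(W,d,k,tol=.035):
    m=(d>0)&(np.hypot(W[...,0]-KN[k][0],W[...,1]-KN[k][1])<tol)&(W[...,2]>.078)&(W[...,2]<.1)
    g=W[m];r=cv2.minAreaRect((g[:,:2]*1e3).astype(np.float32));w,V=np.linalg.eigh(np.cov(g[:,:2].T))
    a=np.arctan2(V[1,1],V[0,1]);th=(YAW-a)%np.pi;th=th-np.pi if th>2.9 else th
    return len(g),np.array(r[0])/1e3,np.round(r[1],1),g[:,2].mean().round(4),round(th,3)
E
python3 - <<'E'
from h import *
ctrl.movep(np.r_[KN["R"],.17],quat(.25,1)); print(get_state()["time"])
p,d,W=wcloud();cv2.imwrite("pics/w1.png",p);print(knobfit(W,d,"R"))
ctrl.movep(np.r_[KN["L"],.17],quat(.09,1)); print(get_state()["time"])
p,d,W=wcloud();cv2.imwrite("pics/w2.png",p);print(knobfit(W,d,"L"),knobfit(W,d,"R"))
s=get_state();print(s["time"],s["tcp_pos"],s["contact_force"],s["wrist_torque"])
# jaw face / prism / pad estimate in vice frame
O=(KN["L"]+KN["R"])/2+.05*np.array([np.cos(YAW),np.sin(YAW)])
c,s_=np.cos(YAW),np.sin(YAW);V=(W[...,:2]-O)@np.array([[c,-s_],[s_,c]])
for z0,z1 in ((.04,.054),):
    for yy in (0,.02,-.02,.04,-.04):
        m=(d>0)&(abs(V[...,1]-yy)<.006)&(W[...,2]>z0)&(W[...,2]<z1);h=np.histogram(V[...,0][m],np.arange(-.03,.1,.005))[0];print(yy,h)
np.save("W.npy",W)
E
```

```text
3.1083
(1681, array([ 0.46274231, -0.07566815]), array([13.4, 45.1]), np.float64(0.0892), np.float64(0.244))
4.1083
(1716, array([0.53937921, 0.15205777]), array([13.6, 44.9]), np.float64(0.0892), np.float64(0.092)) (1053, array([ 0.46334006, -0.07461106]), array([16., 46.]), np.float64(0.0867), np.float64(0.217))
4.1583 [0.54176945 0.14773543 0.17011025] [ 0.23023143 -0.34529518  0.34562591] [-0.03823197 -0.02633862  0.03655367]
0 [  0   0   0 102  73  75  48   0   0   0   0   0   0   0   0   0   0   0
   0   1   8  21  22  10   4]
0.02 [  0   0   0 112  82  35   0   0   0   0   0   0   0   6  23  30   0 106
  25 127  59  57  51  54  39]
-0.02 [ 0  0  0 93 70 69 46  0 95 60 35 13  0  0  0  0  0  0  0  0  0  0  0  0
  0]
0.04 [  0   0   0 118  86  82  48   0   0  50  99 110  71  67  31   3   0 112
  35 135  64  28  12   8  20]
-0.04 [ 0  0  0 80 66 65 43  0  0  0 13 37 31 12  0  0  0  0  0  0  0  0  0  0
  0]
```

View pics/w2.png

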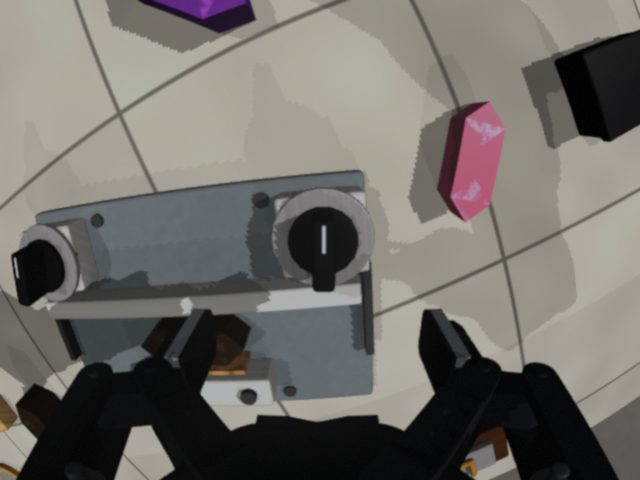

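The wrist view shows the left knob's bar at (325,250), lined up between the open fingers. The right knob is at (40,265) and the prism is clear of both. I'll grip the left knob and feel it.

```bash
cat >> h.py <<'E'
KN=dict(L=np.array([.5408,.1510]),R=np.array([.4648,-.0758]))
def ang():
    R=Ro.from_quat(get_state()["eef_rot"][[1,2,3,0]]).as_matrix();a=np.arctan2(R[1,0],R[0,0])-np.pi
    return (YAW-a+np.pi)%(2*np.pi)-np.pi
def rep(t=""):
    s=get_state();print(t,"t%.2f th%.4f"%(s["time"],ang()),"F",s["contact_force"].round(2),"M",s["wrist_torque"].round(3),"tau7 %.3f"%s["tau"][6],"w%.4f"%s["width"],"g%.1f"%s["gripper_force"],"tcp",s["tcp_pos"].round(4))
    return s
def wind(d,n=1):
    "turn joint 7 by d rad clockwise in n steps from the commanded joints"
    out=[]
    for i in range(n):
        CMD[0]=CMD[0].copy();CMD[0][6]-=d/n;ctrl.set_joints(CMD[0]);s=get_state();out.append((round(ang(),4),round(float(s["wrist_torque"][2]),3),round(s["time"],2)))
    return out
CMD=[None]
E
python3 - <<'E'
from h import *
ctrl.movep(np.r_[KN["L"],.11],quat(.09,1));rep("hover")
ctrl.movel(np.r_[KN["L"],.082],max_speed=.1);rep("down")
q0=get_state()["qpos"].copy()
ctrl.close_gripper(40);rep("grip")
CMD[0]=q0
for o in wind(.1,5):print(o)
for i in range(3): ctrl.pause(.1);rep("hold")
for o in wind(.2,2):print(o)
np.save("cmd.npy",CMD[0]);rep()
E
```

```text
hover t4.51 th0.0928 F [-0.13 -0.78  0.66] M [ 0.018 -0.001 -0.03 ] tau7 0.044 w0.0855 g0.0 tcp [0.5403 0.149  0.1099]
down t4.94 th0.0904 F [0.39 0.59 1.13] M [-0.004  0.004 -0.031] tau7 0.010 w0.0852 g0.0 tcp [0.5414 0.1509 0.0831]
grip t5.59 th0.0889 F [0.85 4.06 2.42] M [ 0.692 -0.163  0.075] tau7 -0.081 w0.0133 g44.8 tcp [0.5414 0.1522 0.0824]
(np.float64(0.1095), 0.118, 5.84)
(np.float64(0.1295), 0.065, 6.09)
(np.float64(0.1495), 0.081, 6.34)
(np.float64(0.1694), 0.062, 6.59)
(np.float64(0.1895), 0.046, 6.84)
hold t6.94 th0.1895 F [ 2.05  5.87 -4.45] M [ 1.002 -0.31   0.066] tau7 -0.075 w0.0131 g43.7 tcp [0.5414 0.1521 0.0825]
hold t7.04 th0.1895 F [ 2.62  5.56 -4.79] M [ 0.99  -0.452  0.081] tau7 -0.072 w0.0134 g43.7 tcp [0.5413 0.1521 0.0825]
hold t7.14 th0.1894 F [ 3.1   4.84 -5.46] M [ 1.017e+00 -4.240e-01 -1.000e-03] tau7 -0.072 w0.0135 g43.7 tcp [0.5413 0.1521 0.0825]
(np.float64(0.2908), -0.187, 7.39)
(np.float64(0.3909), -0.246, 7.64)
 t7.64 th0.3909 F [ 1.48  4.39 -3.68] M [ 0.967 -0.37  -0.246] tau7 -0.117 w0.0130 g43.8 tcp [0.5413 0.152  0.0825]
```

```bash
cat >> h.py <<'E'
import threading,time
def watch(f):
    L=[];go=[1];err=[]
    def w():
        while go[0]:
            try: s=get_state()
            except Exception as e: err.append(repr(e));break
            if not L or s["time"]>L[-1][0]: L.append((s["time"],ang(),s["wrist_torque"][2],s["tau"][6],s["qd"][6]))
            time.sleep(.002)
    t=threading.Thread(target=w);t.start()
    try: f()
    finally: go[0]=0;t.join()
    if err: print(err)
    return np.array(L)
E
timeout 60 python3 - <<'E'
from h import *
np.set_printoptions(suppress=True,precision=4)
CMD[0]=np.load("cmd.npy")
rep()
A=watch(lambda:wind(.1));print(len(A));print(A[::max(1,len(A)//12)])
np.save("cmd.npy",CMD[0])
p=get_state()["tcp_pos"]
B=watch(lambda:ctrl.movel(np.r_[p[:2],.0815],quat(.59,1),max_speed=.001));print(len(B));print(B[::max(1,len(B)//15)])
rep();np.save("cmd.npy",get_state()["qpos"])
E
```

```text
t7.64 th0.3909 F [ 1.48  4.39 -3.68] M [ 0.967 -0.37  -0.246] tau7 -0.117 w0.0130 g43.8 tcp [0.5413 0.152  0.0825]
2
[[ 7.6417  0.3909 -0.2464 -0.1167  0.0177]
 [ 7.8917  0.4909 -0.2209 -0.1166  0.017 ]]
0
[]
 t8.68 th0.5913 F [-1.52  3.33  8.53] M [0.443 0.569 0.225] tau7 -0.191 w0.0133 g45.7 tcp [0.5412 0.152  0.0824]Exception in thread Thread-2 (w):
Traceback (most recent call last):
  File "h.py", line 46, in w
    if not L or s["time"]>L[-1][0]: L.append((s["time"],ang(),s["wrist_torque"][2],s["tau"][6],s["qd"][6]))
                                                        ~~~^^
  File "h.py", line 27, in ang
    R=Ro.from_quat(get_state()["eef_rot"][[1,2,3,0]]).as_matrix();a=np.arctan2(R[1,0],R[0,0])-np.pi
                   ~~~~~~~~~^^
KeyError: 't'
```

```bash
cat >> h.py <<'E'
def turn(k,th,rate=.2,n=6):
    "slow straight-line-timed rotation to th, then averaged feel"
    p=get_state()["tcp_pos"];z=.0830 if p[2]<.0825 else .0820
    T=max(abs(th-ang())/rate,.25)
    ctrl.movel(np.r_[XY[k],z],quat(th,1),max_speed=abs(z-p[2])/T)
    M=[];t7=[]
    for _ in range(n):
        s=get_state();M.append(s["wrist_torque"][2]);t7.append(s["tau"][6]);ctrl.pause(.02)
    print(k,"th%.4f M%.3f±%.3f tau7 %.3f F %s t%.2f"%(ang(),np.mean(M),np.std(M)/n**.5,np.mean(t7),s["contact_force"].round(1),s["time"]),flush=True)
    return np.mean(M),-np.mean(t7)
XY=dict(L=np.array([.5413,.1520]),R=np.array([.4648,-.0758]))
def off():
    th=ang();ctrl.ungrasp();p=get_state()["tcp_pos"];ctrl.movel(np.r_[p[:2],.125],max_speed=.15);return th
def on(k,th):
    ctrl.movep(np.r_[XY[k],.125],quat(th,1));ctrl.movel(np.r_[XY[k],.0825],quat(th,1),max_speed=.1)
    ctrl.close_gripper(40);return rep("on "+k)
E
timeout 100 python3 - <<'E'
from h import *
for t in (.65,.75,.9): turn("L",t)
print(off())
on("R",.244)
s=get_state();print(s["tcp_pos"])
for t in (.35,.45): turn("R",t)
E
```

```text
L th0.6500 M0.155±0.009 tau7 -0.157 F [ 1.6  2.7 -8. ] t9.41
L th0.7498 M-0.034±0.007 tau7 0.007 F [-2.8  3.2  4.9] t9.99
L th0.8990 M-0.112±0.011 tau7 0.087 F [-0.8  3.7 -6.8] t10.57
0.8989981730373442
on R t13.89 th0.2436 F [-0.06  1.52  6.07] M [0.393 0.072 0.015] tau7 -0.011 w0.0133 g43.0 tcp [ 0.4651 -0.0755  0.0828]
[ 0.4651355  -0.07546931  0.0828434 ]
R th0.3504 M-0.207±0.013 tau7 0.172 F [-2.5  3.  11.5] t14.29
R th0.4505 M-0.232±0.010 tau7 0.128 F [-3.   1.9 12.9] t14.64
```

```bash
cat > /dev/null; timeout 100 python3 - <<'E'
from h import *
XY["R"]=get_state()["tcp_pos"][:2]
turn("R",.49,.05,4);turn("R",.53,.05,4);turn("R",.55,.03,4);turn("R",.53,.03,4);turn("R",.56,.03,4)
E
```

```text
R th0.4903 M-0.032±0.008 tau7 -0.015 F [-2.9  0.8 13.4] t14.96
R th0.5302 M-0.036±0.012 tau7 -0.020 F [-2.9  1.3 13.4] t15.28
R th0.5499 M0.083±0.006 tau7 -0.129 F [-2.5  1.3 13.4] t15.59
R th0.5304 M-0.037±0.010 tau7 0.086 F [-3.   0.7 13.8] t15.91
R th0.5601 M0.049±0.005 tau7 -0.067 F [-2.6 -0.  12.8] t16.23
```

```bash
cat >> h.py <<'E'
import json,os
def turn(k,th,T=1.,n=4,quiet=False):
    z0=json.load(open("z.json")) if os.path.exists("z.json") else .082
    z=.0830 if z0<.0825 else .0820
    ctrl.movel(np.r_[XY[k],z],quat(th,1),max_speed=abs(z-z0)/T);json.dump(z,open("z.json","w"))
    M=[];t7=[]
    for i in range(n):
        s=get_state();M.append(s["wrist_torque"][2]);t7.append(s["tau"][6])
        if i<n-1: ctrl.pause(.02)
    if not quiet: print(k,"th%.4f M%.3f±%.3f tau7 %.3f F %s t%.2f"%(ang(),np.mean(M),np.std(M)/n**.5,np.mean(t7),s["contact_force"].round(1),s["time"]),flush=True)
    return np.mean(M),-np.mean(t7)
E
timeout 100 python3 - <<'E'
from h import *
XY["R"]=np.array([.4651,-.0755])
turn("R",.62,.8);turn("R",.68,.8);turn("R",.66,.8);turn("R",.72,.8)
E
```

```text
R th0.6199 M0.087±0.010 tau7 -0.115 F [-1.7 -1.   1.2] t16.78
R th0.6809 M0.103±0.007 tau7 -0.139 F [-4.5 -0.7 14.9] t17.32
R th0.6608 M-0.200±0.004 tau7 0.206 F [-2.3 -1.9  1.8] t17.85
R th0.7203 M0.129±0.005 tau7 -0.138 F [-5.4 -2.6 14.9] t18.38
```

```bash
timeout 100 python3 - <<'E'
from h import *
CMD[0]=get_state()["qpos"].copy()
for d in (.005,.005,.005,.005,.005,.005,-.005,-.005,-.005,-.005,-.005):
    CMD[0][6]-=d;ctrl.set_joints(CMD[0]);s=get_state();print(d,"%.4f M%.3f tau %.3f err %.4f"%(ang(),s["wrist_torque"][2],s["tau"][6],CMD[0][6]-s["qpos"][6]),s["time"])
E
```

```text
0.005 0.7250 M0.189 tau -0.242 err -0.0001 18.6333
0.005 0.7302 M0.222 tau -0.225 err 0.0000 18.8833
0.005 0.7352 M0.164 tau -0.223 err 0.0000 19.1333
0.005 0.7402 M0.219 tau -0.223 err 0.0000 19.3833
0.005 0.7452 M0.161 tau -0.223 err 0.0000 19.6333
0.005 0.7501 M0.156 tau -0.223 err -0.0000 19.8833
-0.005 0.7459 M-0.041 tau 0.025 err 0.0003 20.1333
-0.005 0.7412 M-0.121 tau 0.161 err 0.0005 20.3833
-0.005 0.7363 M-0.221 tau 0.177 err 0.0005 20.6333
-0.005 0.7314 M-0.187 tau 0.184 err 0.0005 20.8833
-0.005 0.7263 M-0.189 tau 0.187 err 0.0005 21.1333
```

```bash
cat >> h.py <<'E'
def fast(th):
    CMD[0]=get_state()["qpos"].copy();D=th-ang();n=max(1,int(np.ceil(abs(D)/.15)))
    wind(D,n)
def feel(n=4,d=.005,stop=9):
    CMD[0]=get_state()["qpos"].copy();o=[]
    for i in range(n):
        CMD[0][6]-=d;ctrl.set_joints(CMD[0]);s=get_state();o.append(round(float(-s["tau"][6]),3))
        if o[-1]>stop: break
    print("feel th%.4f"%ang(),o,"t%.2f"%get_state()["time"],flush=True);return o
E
timeout 100 python3 - <<'E'
from h import *
fast(1.45);feel(4)
print(off());on("L",.899);XY["L"]=get_state()["tcp_pos"][:2]
feel(4);feel(3,-.005);fast(1.5);feel(4)
E
```

```text
feel th1.4666 [-0.05, 0.217, 0.22, 0.23] t23.47
1.466550667936736
on L t26.77 th0.8991 F [-3.06 -1.01  5.24] M [-0.096  0.437 -0.041] tau7 0.046 w0.0134 g42.1 tcp [0.5411 0.152  0.0828]
feel th0.9192 [0.208, 0.223, 0.229, 0.228] t27.77
feel th0.9042 [-0.051, -0.178, -0.188] t28.52
feel th1.5141 [-0.126, 0.257, 0.234, 0.235] t30.58
```

```bash
timeout 100 python3 - <<'E'
from h import *
fast(1.6);o=feel(3)
if o[-1]<.26: fast(1.7);o=feel(3)
th=off();print(th);on("R",1.4666)
fast(1.62);o=feel(3)
if o[-1]<.26: fast(1.72);o=feel(3)
if o[-1]<.26: fast(1.8);o=feel(3)
p,d=vision.grab_frame("top");cv2.imwrite("pics/t2.png",cv2.resize(p[130:300,220:420],None,fx=4,fy=3.5))
E
```

```text
feel th1.6130 [0.035, 0.218, 0.229] t31.58
feel th1.7157 [0.1, 0.246, 0.253] t32.58
1.7157274596627516
on R t35.88 th1.4663 F [-4.01  0.52  6.51] M [0.105 0.556 0.126] tau7 -0.133 w0.0130 g41.1 tcp [ 0.4641 -0.0757  0.0828]
feel th1.6323 [0.055, 0.295, 0.298] t37.13
```

```bash
echo
timeout 100 python3 - <<'E'
from h import *
th=off();print(th);on("L",1.7157)
feel(4,.005,.34)
E
```

```text
1.632316424884599
on L t40.48 th1.7149 F [-2.9   1.29  5.08] M [0.101 0.55  0.108] tau7 -0.086 w0.0132 g41.4 tcp [0.5407 0.1524 0.0829]
feel th1.7350 [0.301, 0.294, 0.293, 0.296] t41.48
```

View pics/t2.png

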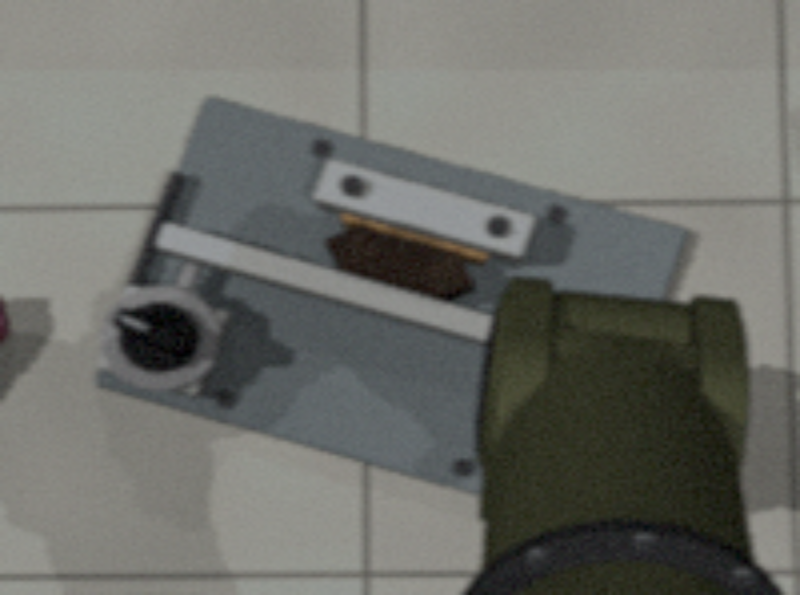

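The picture shows the prism seated on the cork strip at (400,255) and the bar square. By feel the grip is about 12 N, so I'll check the right knob and trim it slightly.

```bash
timeout 100 python3 - <<'E'
from h import *
print(off());on("R",1.6323)
feel(6,.005,.33)
th=off();s=get_state();ctrl.movel(np.r_[s["tcp_pos"][:2],.2]);rep("clear")
ctrl.movep([.45,-.25,.25],quat(1.6,1))
p,d=vision.grab_frame("top");cv2.imwrite("pics/t3.png",cv2.resize(p[130:300,220:420],None,fx=4,fy=3.5));rep()
E
```

```text
1.7350282162391046
on R t44.78 th1.6316 F [-3.13  1.33  6.26] M [0.229 0.61  0.218] tau7 -0.194 w0.0134 g41.1 tcp [ 0.464  -0.0755  0.0828]
feel th1.6618 [0.32, 0.304, 0.304, 0.306, 0.309, 0.31] t46.28
clear t48.06 th1.6616 F [-0.49  0.06 -0.39] M [ 0.022 -0.006  0.015] tau7 -0.001 w0.0850 g0.0 tcp [ 0.4637 -0.0754  0.199 ]
 t48.87 th1.5987 F [ 0.58 -0.41  0.88] M [-0.    -0.006 -0.006] tau7 0.024 w0.0854 g0.0 tcp [ 0.45   -0.2485  0.2489]
```

View pics/t3.png

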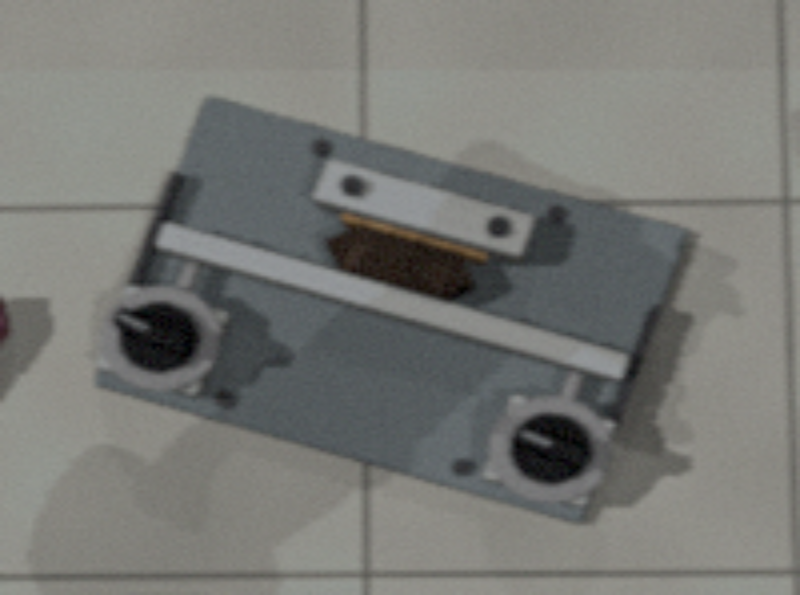

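The bar is square, the prism is flat against the cork, and the robot is clear. The estimated grip is about 13 N, so I'm handing the job in.

```bash
python3 -c "
from station import ticket
print(ticket.close_job())"
```

```text
the job is handed in; nothing more can be done
None
```

I handed the job in at about 49 s: the prism is pushed home on the cork pad and the bar looks square (knobs about 0.07 rad apart), with a grip of about 13 N by feel, the robot clear, and no verdict shown.

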